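# Find the fullest sugar caddy by weight

### The arm

A 6-joint arm with a two-finger parallel gripper is mounted at the origin on a cart in front of the work surface, level with it; the furniture and walls round the work are solid. World frame = base frame: x ahead of the robot, y to its left, z up, the work surface at z = 0. Lengths are in m, angles in rad, forces in N, time in s.
With the tool pointing down it reaches from about 0.375 to 0.9 m from the base axis. Payload 3.1 kg.
Tool frame: the origin (TCP) lies midway between the tips of the shut fingers; the grasp point (between the pads) lies robot.grip_depth behind it (robot.grip_depth is the distance from the TCP to the grasp point, in m); z points along the fingers, y is the line along which they close (so a half turn about z gives the same grasp; the last joint's range is limited). The gripper opens to 87 mm and grips with 3 to 60 N. Pads are 19 mm wide; open, the fingers measure 117 mm over their backs; the gripper's body (75 mm by 190 mm) begins 51 mm behind the grasp point.
Start: joints at [-1.357, 0.527, 1.433, -0, 1.181, -0.178], TCP at [0.239, -0.577, 0.223] pointing down, gripper open.
Joint ranges: [-3.08, 3.08], [-0.75, 2.2], [0.22, 2.44], [-1.43, 4.57], [0, 2.65], [-2.85, 2.85]. Speed limits (rad/s): [2.79, 2.79, 3.14, 3.14, 3.14, 3.14].

### API

Orientations are given as a unit quaternion [x, y, z, w].
In Python, from rig import robot gives the robot as it stands.
- The arm moves only by the shell command python3 nudge.py 'ROWS' [OPENING] [FORCE]. ROWS is a JSON list of rows, 1 to 20 of them, each of 4 numbers: dx, dy, dz in m, then a turn about the tool's z in rad; each row shifts and turns the commanded pose from where the row before left it, along the tool's axes as they then stand; what a row does not reach is not made up. A row lasts 1/12 s, in which the tool goes at most 0.0417 m and 0.125 rad, less where a joint would pass 70% of its speed; a pose out of reach is approached as far as the arm can. OPENING is the finger opening in m, set as the command begins (- or left out keeps the last). The fingers move at their own pace and stop on an object; FORCE is the grip in N (left out, the last holds). Time passes only in rows, so rows that do not move let the fingers close. It prints the time, the measured TCP pose, the force, the opening and the grip force at its end.
- robot.get_obs(): the state, without advancing time (a new reading comes with each control period).
- robot.camera(name): name is "scene" or "top" or "wrist"; returns a dict with "img" (400x640x3 uint8, red, green, blue), "fx", "fy", "cx", "cy" (pixels), "k1" (the pictures are not rectified: a ray, as slopes to the right and down, at radius r is drawn at 1 + k1 r^2 times it, then the intrinsics apply), "xyz" and "attitude" of the camera in the world. Camera axes: x right, y down, z forward; pixel columns grow to the right and rows downward; lengths in m; the calibration is good to about 2 mm. A picture is of the moment at which its call begins. There is no depth.
- robot.hand_in(): hands the job in; it is judged then, once.
The state is a dict: "time": time; "q": joint angles; "joint_velocities": joint speeds; "joint_torque": joint torques, N m; "position": TCP position; "tool_rot": TCP orientation; "ft_force": force on the tool from outside, world axes, zero at the start; "moment": the same for the moment, N m; "grip_width": finger opening in m; "grip_force": force on a finger pad.
Only numpy, scipy, OpenCV 4.12 (cv2) and the standard library are available. Lean on these libraries where they do the work, as an engineer would, in place of code of your own. Each camera call takes 0.05 s, during which the arm holds its last target. There are 200 camera calls.

### The job

Someone left the scoop standing on the lid of the middle sugar caddy: first hang it by its crook over the rail of the rack and let go of it. Then heft the three closed caddies one at a time from left to right, lifting each clear of the rack and setting it back down in its well (do not drop it) before you take the next, to find the heaviest. Finish with the heaviest held up still and upright in the gripper, its foot higher than the lids of the other two, which stand in their wells; tip no caddy over and leave the mug, biscuit cutter, jar and lemon where they are.

Things in the scene. Friction and masses are not known exactly. Their poses are not given: they have to be found in the camera images.
- rack: dark wooden rack fixed on the counter: board 170 x 360 x 18 mm (x, y, z) with three round wells in a row along y in its front half and a steel rail behind them; origin: centre of its underside; x points away from the robot to the rail, y to the left, z up; turned by up to 0.15 rad; a wall shelf hangs about 0.6 m over the counter behind it
- well_left (a point): centre of the floor of the left well (+y of the rack; left as seen from the robot); each well is 67 mm in diameter and 10 mm deep, its floor 8 mm above the counter; wells are 105 mm apart
- well_middle (a point): centre of the floor of the middle well
- well_right (a point): centre of the floor of the right well (-y)
- rail_mid (a point): middle of the rail's axis: a straight round steel rod 10 mm in diameter along the rack's y, 128 mm above the counter and 100 mm behind the row of wells, bent down at both ends into posts 155 mm to either side; its axes are those of the rack
- caddy_a: one of three sugar caddies that look exactly alike: closed round tin of bare steel with a pale wooden lid of the same width (does not come off), 62 mm in diameter, 108 mm high, 0.1 to 0.5 kg; which of the three is heaviest cannot be seen and which stands where changes from start to start; no two weigh within 0.08 kg of each other; origin: centre of its underside, z up
- caddy_b: one of three sugar caddies that look exactly alike: closed round tin of bare steel with a pale wooden lid of the same width (does not come off), 62 mm in diameter, 108 mm high, 0.1 to 0.5 kg; which of the three is heaviest cannot be seen and which stands where changes from start to start; no two weigh within 0.08 kg of each other; origin: centre of its underside, z up
- caddy_c: one of three sugar caddies that look exactly alike: closed round tin of bare steel with a pale wooden lid of the same width (does not come off), 62 mm in diameter, 108 mm high, 0.1 to 0.5 kg; which of the three is heaviest cannot be seen and which stands where changes from start to start; no two weigh within 0.08 kg of each other; origin: centre of its underside, z up
- scoop: steel dipper scoop, 0.06 kg, standing upright on the middle caddy's lid: cup 48 mm across, 30 mm high; at its -x side a flat upright strap 12 mm wide (y), 3 mm thick (x), its top (105 mm) bent in a half circle, 48 mm wide inside, towards +x over the cup, ending in a short tip pointing down at x = 26 mm, lower end 69 mm high; origin: centre of its underside, z up, x from strap to tip
- scoop_crook (a point): centre of the scoop's crook, on the cup's axis, 78 mm above its underside; the inside of the bend is 24 mm above this point, so when the scoop hangs on the rail this point is about 19 mm under the rail's axis
- scoop_grip (a point): a place to grip the strap, across its 12 mm width: 26 mm to the -x side of the scoop's axis, 75 mm above its underside, 30 mm under the top of the crook
- mug: bystander, to be left alone: black and white mug, 80 mm across, 94 mm high; origin: centre of its underside
- biscuit_cutter: bystander, to be left alone: tin biscuit cutter with a wire handle, 64 mm across, 55 mm high; origin: centre of its underside
- preserve_jar: bystander, to be left alone: glass jar with a green lid, 68 mm across, 84 mm high; origin: centre of its underside
- lemon: bystander, to be left alone: yellow lemon, 76 x 56 x 55 mm; origin: centre of its underside

How it is judged:
By the outcome, as a careful person would: the job done as asked, in the order asked, and still so for the second after the job is handed in, while the arm keeps its last pose, push and grip.
It also fails if it takes over 72 s, if anything falls off the work surface, if the arm or the gripper's body presses on something with over 40 N, if the wrist force passes 120 N, or if a joint passes its speed limit or range.

## Working session

There is one attempt and no reset: what is moved stays moved. The work goes in short steps, Python scripts to look and compute and a shell command to move; the robot and the scene stay as the last step left them, time stands still between calls to the robot, and variables do not carry over. Pictures are saved under pics/ and viewed, at most 10 in all, crops included, and the job is handed in when it is done.

```bash
ls; mkdir -p pics
python3 - <<'E'
from rig import robot
import cv2,json
print(robot.grip_depth, robot.get_obs())
for n in ["scene","top","wrist"]:
    c=robot.camera(n); cv2.imwrite(f"pics/{n}0.png",c["img"][:,:,::-1])
    print(n,{k:v for k,v in c.items() if k!="img"})
E
```

```text
nudge.py
pics
rig.py
0.0187 {'time': 0.0, 'q': array([-1.35650935e+00,  5.28430755e-01,  1.43388554e+00, -3.00622008e-05,
        1.18137599e+00, -1.78520176e-01]), 'joint_velocities': array([-0.00107251, -0.00124246, -0.00099671,  0.00069927,  0.00076676,
       -0.00042819]), 'joint_torque': array([-6.63575083e-04, -4.40047753e+01, -1.76594585e+01,  6.33482030e-02,
        5.81541855e-02, -1.56909950e-04]), 'position': array([ 0.23909196, -0.57668265,  0.22159871]), 'tool_rot': array([ 9.80773080e-01,  1.95148825e-01, -3.26707396e-05, -1.04939778e-03]), 'ft_force': array([-0.14884725, -0.52026939,  0.38977654]), 'moment': array([ 0.01820052, -0.02879926, -0.00409463]), 'grip_force': 0.0, 'grip_width': 0.087094152099823}
scene {'fx': 476.77954035299524, 'fy': 476.77954035299524, 'cx': 321.3767967120612, 'cy': 198.66512342327516, 'k1': -0.09324796747174974, 'xyz': array([0.16585965, 0.97856013, 1.10299993]), 'attitude': array([-0.17108374,  0.90467456, -0.38407382,  0.06914904])}
top {'fx': 447.43126834803576, 'fy': 447.43126834803576, 'cx': 321.03565582857277, 'cy': 201.1468241604523, 'k1': -0.028310277108221878, 'xyz': array([-0.54007845,  0.017302  ,  1.48944825]), 'attitude': array([ 0.67953364, -0.65508037,  0.23232597, -0.23479434])}
wrist {'fx': 320.8647513406776, 'fy': 320.8647513406776, 'cx': 322.1280000519755, 'cy': 203.88769552285672, 'k1': 0.009734922087037603, 'xyz': array([ 0.30985435, -0.54700874,  0.38379677]), 'attitude': array([ 0.82354314, -0.54941861, -0.07930021,  0.11673626])}
```

Run:
```python
import cv2,numpy as np
a=cv2.imread("pics/scene0.png");b=cv2.imread("pics/top0.png")
cv2.imwrite("pics/both.png",cv2.resize(np.vstack([a,b]),None,fx=.75,fy=.75))
```

```text
(no output)
```

View pics/both.png

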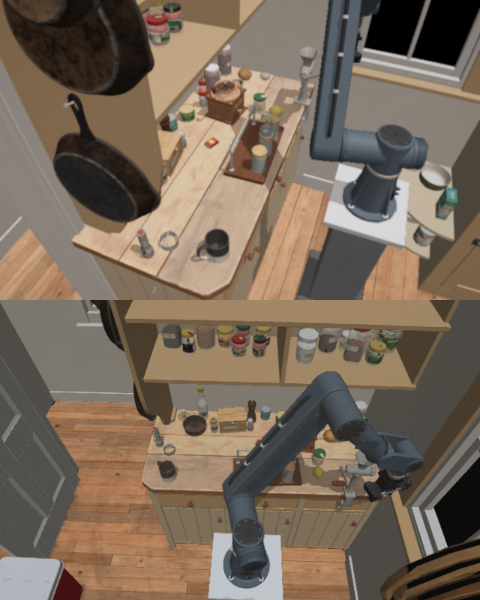

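The combined picture shows the scene view on top, with the rack near full-resolution (335,200). The top view is below it, and there the arm covers the rack. I'll enlarge both.

```bash
cat > h.py <<'E'
import numpy as np,cv2
from scipy.spatial.transform import Rotation as R
def ray(c,uv):
    K=np.array([[c["fx"],0,c["cx"]],[0,c["fy"],c["cy"]],[0,0,1.]])
    p=cv2.undistortPoints(np.array([[uv]],float),K,np.array([c["k1"],0,0,0,0]))[0,0]
    d=R.from_quat(c["attitude"]).as_matrix()@np.array([p[0],p[1],1]); return np.array(c["xyz"]),d/np.linalg.norm(d)
def tri(*cuv):
    A=np.zeros((3,3));b=np.zeros(3);rs=[ray(c,u) for c,u in cuv]
    for o,d in rs: P=np.eye(3)-np.outer(d,d);A+=P;b+=P@o
    x=np.linalg.solve(A,b); return x,[float(np.linalg.norm((np.eye(3)-np.outer(d,d))@(x-o))) for o,d in rs]
def atz(c,uv,z):
    o,d=ray(c,uv); return o+d*(z-o[2])/d[2]
def proj(c,X):
    p=R.from_quat(c["attitude"]).as_matrix().T@(np.array(X)-c["xyz"]);p=p[:2]/p[2];p=p*(1+c["k1"]*(p@p))
    return p*[c["fx"],c["fy"]]+[c["cx"],c["cy"]]
E
python3 - <<'E'
import cv2,numpy as np,sys
sys.path.insert(0,'.')
a=cv2.imread("pics/scene0.png")[130:260,285:415]
w=cv2.imread("pics/wrist0.png")
a=cv2.resize(a,(590,590),interpolation=cv2.INTER_CUBIC)
cv2.imwrite("pics/c1.png",a)
from rig import robot
from h import *
c=robot.camera("scene")
for uv in [(298,235),(345,208),(360,160)]: print(atz(c,uv,0.05))
E
```

```text
[0.56249455 0.13090525 0.05      ]
[ 0.47073228 -0.02604204  0.05      ]
[ 0.49963032 -0.2673424   0.05      ]
```

View pics/c1.png

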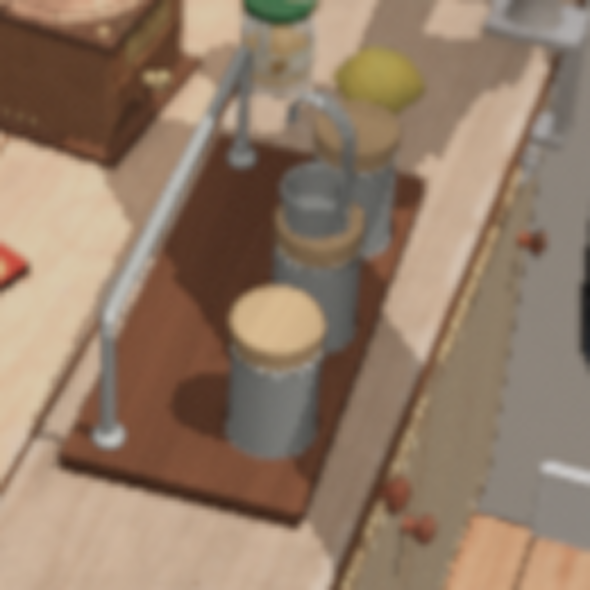

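The crop shows the rack. The left lid's top centre is at crop (277,318) and the scoop's strap is on the robot side, at (350,150). The rail corners are at (112,308) and (242,58). The scoop's tip points toward the rail, slightly away.

Run:
```python
from rig import robot
from h import *
c=robot.camera("scene"); s=590/130
f=lambda u,v:(285+u/s,130+v/s)
for n,p,z in [("lidL",(277,318),.116),("lidM",(318,220),.116),("lidR",(358,130),.116),("railL",(112,306),.128),("railR",(243,60),.128),("cup rim",(317,185),.146),("strap base",(352,215),.118),("crook top",(315,97),.221)]: print(n,atz(c,f(*p),z).round(4))
o=robot.get_obs(); M=R.from_quat(o["tool_rot"]).as_matrix(); print(M.round(3))
w=robot.camera("wrist"); print("camera offset in tool",M.T@(w["xyz"]-o["position"]), (M.T@R.from_quat(w["attitude"]).as_matrix()).round(3))
```

```text
lidL [0.4597 0.0044 0.116 ]
lidM [ 0.4652 -0.0972  0.116 ]
lidR [ 0.4691 -0.2006  0.116 ]
railL [0.5595 0.0452 0.128 ]
railR [ 0.5689 -0.2326  0.128 ]
cup rim [ 0.4679 -0.0982  0.146 ]
strap base [ 0.4444 -0.1086  0.118 ]
crook top [ 0.4733 -0.0973  0.221 ]
[[ 0.924  0.383 -0.   ]
 [ 0.383 -0.924  0.001]
 [ 0.    -0.001 -1.   ]]
camera offset in tool [ 0.07679212 -0.00071268 -0.16212457] [[ 0.001 -0.96  -0.28 ]
 [ 1.     0.001 -0.   ]
 [ 0.    -0.28   0.96 ]]
```

```bash
python3 nudge.py '[[0,0,-0.035,0],[0,0,-0.035,0],[0.01,-0.011,-0.03,0],[0.025,-0.0265,0,0],[0.025,-0.0265,0,0],[0.025,-0.0265,0,0],[0.025,-0.0265,0,0],[0.025,-0.0265,0,0],[0.025,-0.0265,0,0],[0.025,-0.0265,0,0],[0.025,-0.0265,0,0],[0.025,-0.0265,0,0],[0.025,-0.0265,0,0],[0.025,-0.0265,0,0],[0.025,-0.0265,0,0],[0.025,-0.0265,0,0],[0,0,0,0],[0,0,0,0]]' 0.05
python3 - <<'E'
from rig import robot
from h import *
import pickle
c=robot.camera("wrist"); pickle.dump(c,open("w1.pkl","wb"))
cv2.imwrite("pics/w1.png",c["img"][:,:,::-1]);print(c["xyz"],robot.get_obs()["position"],robot.get_obs()["ft_force"])
E
```

```text
time: 1.8
position: [0.4129, -0.119, 0.3227]
tool_rot: [0.98, 0.197, 0.0, 0.0]
ft_force: [-0.5, -0.5, -0.6]
grip_width: 0.05
grip_force: 0.0
[ 0.48336927 -0.08859574  0.48478204] [ 0.41274035 -0.12040301  0.32267734] [1.13611418 0.16387985 0.10484202]
```

View pics/w1.png

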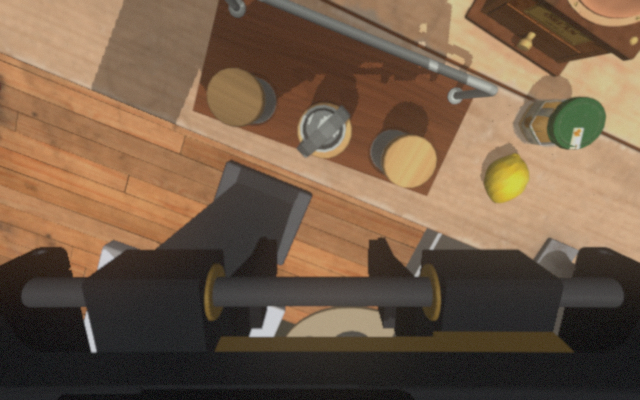

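The view shows the rack with lids near (235,97) and (410,160). The cup rim is near (325,130), with the crook running from (345,112) to (307,150). The rail runs from (265,0) to (495,90). I'll take a second view from a different place.

```bash
python3 nudge.py '[[0,0.03,0,0],[0,0.03,0,0],[0,0.03,0,0],[0,0.02,0,0],[0,0,0,0],[0,0,0,0]]'
python3 - <<'E'
from rig import robot
from h import *
import pickle
c=robot.camera("wrist"); pickle.dump(c,open("w2.pkl","wb"))
a=pickle.load(open("w1.pkl","rb"))
p=proj(c,[.467,-.098,.2]).astype(int); print(p)
print(robot.get_obs()["position"])
A=a["img"][70:190,255:395,::-1]
x0,y0=max(p[0]-70,0),max(p[1]-60,0);B=c["img"][y0:y0+120,x0:x0+140,::-1];print(x0,y0)
A,B=[cv2.resize(i,None,fx=300/70*5/7*1.3,fy=300/70*5/7*1.3,interpolation=cv2.INTER_CUBIC) for i in (A,B)];print(A.shape)
I=np.zeros((600,800,3),np.uint8)
s=400/140
A,B=[cv2.resize(cv2.resize(i,(400,343)),(400,343)) for i in (A,B)]
full=cv2.resize(c["img"][:257,:,::-1],(640,257))
I[:343,:400]=A;I[:343,400:]=B;I[343:,:640]=full
cv2.imwrite("pics/w12.png",I)
E
```

```text
time: 2.35
position: [0.4541, -0.2248, 0.322]
tool_rot: [0.981, 0.193, -0.0, -0.0]
ft_force: [-0.6, 0.7, 0.3]
grip_width: 0.0505
grip_force: 0.0
[192 130]
[ 0.45368139 -0.22343532  0.32202592]
122 70
(478, 557, 3)
```

View pics/w12.png

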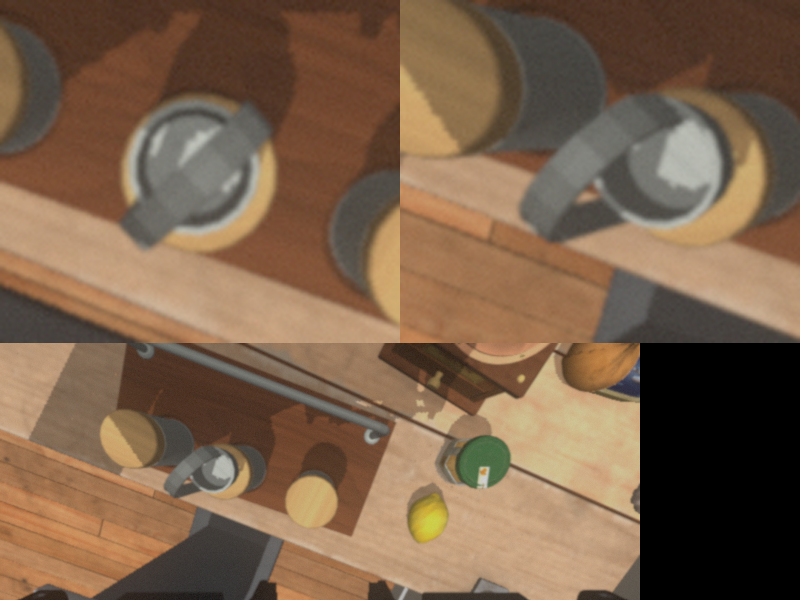

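The enlarged crops show the scoop's rim centre at full-resolution (323.6,128.8) in view 1 and (212.7,125.3) in view 2. In view 1 the strap end of the crook is at crop (136,238) and the tip end at (261,119). In view 2 the strap end is at crop (538,226). The lids and rail corners show in both views.

Run:
```python
from rig import robot
from h import *
import pickle
from scipy.optimize import least_squares
a=pickle.load(open("w1.pkl","rb"));b=pickle.load(open("w2.pkl","rb"));s=400/140
f1=lambda u,v:(255+u/s,70+v/s); f2=lambda u,v:(122+(u-400)/s,70+v/s)
print("rim",tri((a,f1(196,168)),(b,f2(659,158))))
print("strap",tri((a,f1(136,236)),(b,f2(538,226))))
print("lidR",tri((a,(410,161)),(b,(312,499-343))))
print("lidL",tri((a,(235,97)),(b,(131,438-343))))
print("railR",tri((a,(492,90)),(b,(388,430-343))))
obs=[(a,f1(196,168),(0,0,.03)),(b,f2(659,158),(0,0,.03)),(a,f1(136,236),(-.0275,0,.078)),(a,f1(261,119),(.0275,0,.078)),(b,f2(538,226),(-.0275,0,.078))]
def m(p,X): return np.array([p[0]+np.cos(p[3])*X[0]-np.sin(p[3])*X[1],p[1]+np.sin(p[3])*X[0]+np.cos(p[3])*X[1],p[2]+X[2]])
r=least_squares(lambda p:np.concatenate([proj(c,m(p,X))-uv for c,uv,X in obs]),[.467,-.098,.116,-.4])
print(r.x.round(4),r.fun.round(1)); p=r.x; print("grip",m(p,(-.026,0,.075)))
```

```text
rim (array([ 0.46772806, -0.09688144,  0.14559179]), [0.0006608611640453433, 0.0006608611640453599])
strap (array([ 0.44494343, -0.08648512,  0.20569022]), [0.0005218454231184679, 0.0005218454231184727])
lidR (array([ 0.47223767, -0.20359054,  0.11435855]), [0.0014177967752779857, 0.0014177967752780542])
lidL (array([0.45911962, 0.00575587, 0.1102369 ]), [0.0002581871697705022, 0.00025818716977047735])
railR (array([ 0.57468079, -0.25194175,  0.11135319]), [0.00024600525487228147, 0.0002460052548723752])
[ 0.4674 -0.0969  0.1192 -0.4647] [-0.1 -0.2 -1.2  1.1 -2.3 -0.4  1.8 -1.3  1.6  0.9]
grip [ 0.44415835 -0.08524188  0.19424   ]
```

The scoop's fit is good (rim z 0.146 against the expected 0.147): origin (0.467,-0.097), yaw about -0.46. I'll move above the grip point and turn.

```bash
python3 nudge.py '[[0.0087,-0.0263,0,0],[0.0087,-0.0263,0,0],[0.0087,-0.0263,0,0],[0.0087,-0.0263,0,0],[0.0087,-0.0263,0,0],[0,0,-0.0,0.12],[0,0,0,0.12],[0,0,0,0.12],[0,0,0,0.12],[0,0,0,0.12],[0,0,0,0.12],[0,0,0,0.12],[0,0,0,0],[0,0,0,0]]' 0.05
cat > d.py <<'E'
# d.py x y z yaw : remaining offset in tool axes
import sys
from rig import robot
from h import *
t=[float(v) for v in sys.argv[1:]]
o=robot.get_obs();M=R.from_quat(o["tool_rot"]).as_matrix();yaw=np.arctan2(M[1,0],M[0,0])
print("pos",o["position"].round(4),"yaw",yaw.round(3),"tilt",M[:,2].round(3),"q6",o["q"][5].round(2),"F",o["ft_force"].round(2))
if len(t)>2: print("go",(M.T@(np.array(t[:3])-o["position"])).round(4),"turn",round(yaw-t[3],3))
E
python3 d.py .444 -.0855 .1735 -.46
```

```text
time: 3.57
position: [0.4438, -0.0837, 0.3226]
tool_rot: [0.975, -0.22, -0.0, -0.0]
ft_force: [0.4, -0.4, 1.4]
grip_width: 0.0498
grip_force: 0.0
pos [ 0.4438 -0.0837  0.3226] yaw -0.444 tilt [-0.  0. -1.] q6 1.58 F [ 0.38 -0.36  1.37]
go [0.001  0.0015 0.1491] turn 0.016
```

```bash
python3 nudge.py '[[0.001,0.0015,0.028,0.016],[0,0,0.028,0],[0,0,0.028,0],[0,0,0.025,0],[0,0,0.02,0],[0,0,0.012,0],[0,0,0.008,0],[0,0,0,0],[0,0,0,0]]'
python3 d.py .444 -.0855 .1735 -.46
python3 - <<'E'
from rig import robot
from h import *
c=robot.camera("wrist");I=c["img"][150:400,200:450,::-1];s=robot.camera("scene")["img"][130:230,300:400,::-1]
cv2.imwrite("pics/g.png",np.hstack([cv2.resize(I,(400,400)),cv2.resize(s,(400,400))]))
E
```

```text
time: 4.32
position: [0.4449, -0.086, 0.1737]
tool_rot: [0.973, -0.229, -0.0, -0.0]
ft_force: [-0.4, 0.2, 0.2]
grip_width: 0.05
grip_force: 0.0
pos [ 0.4449 -0.086   0.1737] yaw -0.462 tilt [-0.  0. -1.] q6 1.59 F [-0.36  0.19  0.23]
go [-0.0011 -0.      0.0002] turn -0.002
```

View pics/g.png

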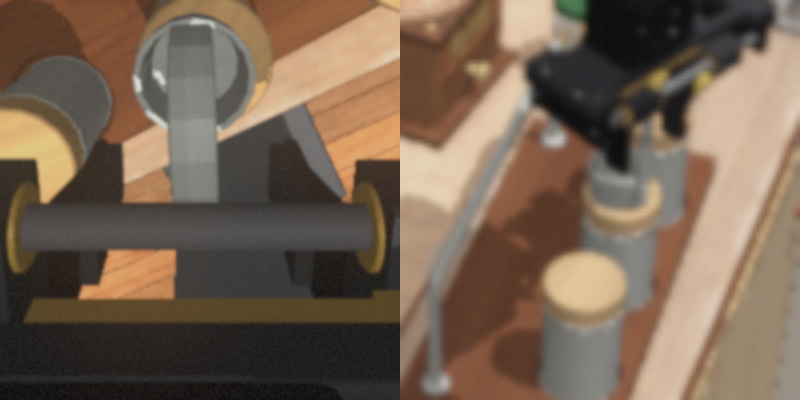

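The strap sits centred between the fingers, at x≈197 on a gripper bar spanning 20–370, and it is aligned. Closing.

```bash
python3 nudge.py '[[0,0,0,0],[0,0,0,0],[0,0,0,0],[0,0,0,0],[0,0,0,0],[0,0,0,0],[0,0,-0.01,0],[0,0,-0.02,0],[0,0,-0.03,0],[0,0,-0.02,0],[0,0,0,-0.12],[0,0,0,-0.12],[0,0,0,-0.12],[0,0,0,-0.12],[0,0,0,-0.035],[0,0,0,0]]' 0 25
python3 d.py .5395 -.094 .25 .055
```

```text
time: 5.75
position: [0.4446, -0.0858, 0.2534]
tool_rot: [1.0, 0.026, -0.0, -0.0]
ft_force: [-0.2, -0.3, -0.1]
grip_width: 0.0112
grip_force: 25.0
pos [ 0.4446 -0.0858  0.2534] yaw 0.052 tilt [-0.001  0.    -1.   ] q6 1.08 F [-0.19 -0.34 -0.09]
go [0.0943 0.0131 0.0033] turn -0.003
```

```bash
python3 nudge.py '[[0.025,0.0035,0,0],[0.025,0.0035,0,0],[0.025,0.0035,0,0],[0.019,0.0026,0.01,-0.003],[0,0,0.03,0],[0,0,0.03,0],[0,0,0.015,0],[0,0,0,0],[0,0,0,0],[0,0,0,0]]'
python3 d.py .5395 -.094 .0885 .055
python3 - <<'E'
from rig import robot
from h import *
c=robot.camera("wrist");I=c["img"][150:400,200:450,::-1];s=robot.camera("scene")["img"][130:230,290:390,::-1]
cv2.imwrite("pics/g2.png",np.hstack([cv2.resize(I,(400,400)),cv2.resize(s,(400,400))]))
E
```

```text
time: 6.58
position: [0.5393, -0.0941, 0.1683]
tool_rot: [1.0, 0.027, -0.0, -0.0]
ft_force: [0.5, 0.8, -0.4]
grip_width: 0.0116
grip_force: 25.0
pos [ 0.5393 -0.0941  0.1683] yaw 0.054 tilt [-0.  0. -1.] q6 1.14 F [ 0.55  0.82 -0.41]
go [ 0.0002 -0.0001  0.0798] turn -0.001
```

View pics/g2.png

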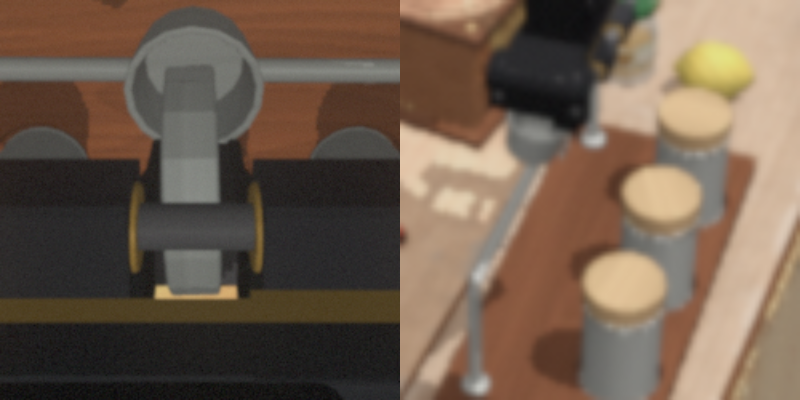

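The rail must enter from the tip side, between the cup and the tip, but I came down from above, so the cup has met the rail and the scoop may have slid in the grip. I'll lift off and re-measure the scoop in the hand.

```bash
python3 nudge.py '[[0,0,-0.015,0],[0,0,-0.03,0],[-0.02,0.01,-0.03,0],[-0.025,0.015,-0.03,0],[-0.025,0.015,-0.01,0],[-0.015,0.013,0,0],[0,0,0,0],[0,0,0,0]]'
python3 d.py
python3 - <<'E'
from rig import robot
from h import *
import pickle
c=robot.camera("wrist");s=robot.camera("scene");pickle.dump((c,s,robot.get_obs()),open("s3.pkl","wb"))
o=robot.get_obs();p=proj(s,o["position"]).astype(int);print(p)
I=c["img"][150:400,200:450,::-1];x0,y0=p-50
S=s["img"][y0:y0+100,x0:x0+100,::-1];print(x0,y0)
cv2.imwrite("pics/g3.png",np.hstack([cv2.resize(I,(400,400)),cv2.resize(S,(400,400),interpolation=cv2.INTER_CUBIC)]))
E
```

```text
time: 7.35
position: [0.4572, -0.1519, 0.2838]
tool_rot: [1.0, 0.026, 0.0, -0.0]
ft_force: [-0.4, -0.0, -1.2]
grip_width: 0.0115
grip_force: 25.0
pos [ 0.4572 -0.1519  0.2838] yaw 0.052 tilt [ 0.001  0.    -1.   ] q6 0.96 F [-0.39 -0.03 -1.17]
[366 125]
316 75
```

View pics/g3.png

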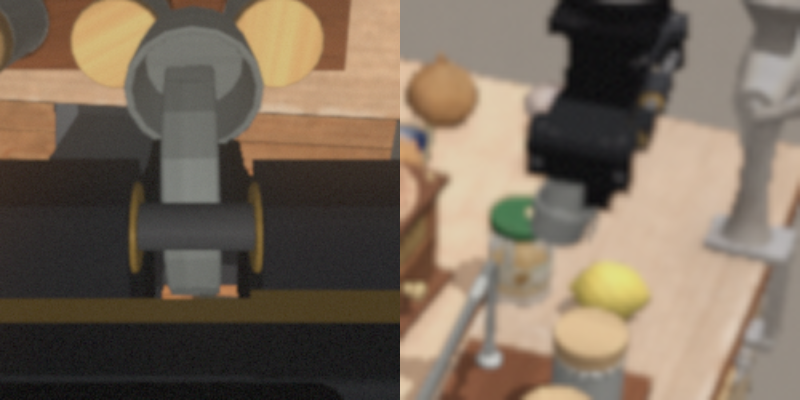

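```bash
cat > fit.py <<'E'
from h import *
from scipy.optimize import least_squares
def fit(c,o,obs,x0=(0,0,0)):
    """scoop in tool: params slide up s (m), pitch th, dx ; obs: (uv, scoop pt); obs z of scoop up=-tool z"""
    M=R.from_quat(o["tool_rot"]).as_matrix()
    def m(p,X):
        d=np.array(X)-[-.026,0,.075]; ct,st=np.cos(p[1]),np.sin(p[1])
        d=np.array([ct*d[0]+st*d[2],d[1],-st*d[0]+ct*d[2]])   # pitch>0: top leans to +x
        return o["position"]+M@np.array([p[2]+d[0],-d[1],-.0187-p[0]-d[2]])
    r=least_squares(lambda p:np.concatenate([proj(c,m(p,X))-uv for uv,X in obs]),x0)
    return r,m
E
python3 - <<'E'
import pickle
from fit import *
c,s,o=pickle.load(open("s3.pkl","rb"))
f=lambda u,v:(200+u/1.6,150+v/1.6)
obs=[(f(126,88),(0,.024,.03)),(f(263,88),(0,-.024,.03)),(f(195,145),(-.024,0,.03)),(f(166,67),(.0275,.006,.080)),(f(215,67),(.0275,-.006,.080))]
r,m=fit(c,o,obs);print(r.x.round(4),r.fun.round(1))
p=r.x
for n,X in dict(base=(0,0,0),rimf=(.024,0,.03),rimb=(-.024,0,.03),tip=(.026,0,.069),basef=(.024,0,0),inside=(0,0,.102),top=(0,0,.105)).items():
  w=m(p,X);print(n,(w-o["position"]).round(4),"wristcrop",((proj(c,w)-[200,150])*1.6).round(),"scenecrop",((proj(s,w)-[316,75])*4+[400,0]).round())
print(m([0,0,0],(0,0,.03))-o["position"],((proj(c,m([0,0,0],(0,0,.03)))-[200,150])*1.6).round())
E
```

```text
[ 0.0112 -0.1319 -0.007 ] [ 0.8 -0.4  0.2 -0.5  0.2  0.8  2.7  0.1  3.   0. ]
base [ 0.0286  0.0016 -0.041 ] wristcrop [195.  57.] scenecrop [560. 239.]
rimf [ 0.0484  0.0027 -0.0081] wristcrop [195.  22.] scenecrop [537. 199.]
rimb [ 0.0009  0.0001 -0.0144] wristcrop [195. 146.] scenecrop [598. 218.]
tip [0.0453 0.0025 0.0308] wristcrop [195.  57.] scenecrop [544. 156.]
basef [ 0.0524  0.0029 -0.0379] wristcrop [195.  -1.] scenecrop [530. 230.]
inside [0.0152 0.0008 0.0601] wristcrop [195. 217.] scenecrop [586. 129.]
top [0.0148 0.0008 0.0631] wristcrop [195. 226.] scenecrop [587. 126.]
[ 0.02596438  0.00143875 -0.02629584] [195.  73.]
```

The fit shows the scoop slid about 11 mm and pitched -0.13 rad in the grip, which is still usable. I'll bring the rail in from the front, between tip and cup, in the gap between the middle and right caddies.

```bash
python3 nudge.py '[[0.02,0,0.025,0],[0.02,-0.005,0.03,0],[0.002,0,0.03,0],[0,0,0.03,0],[0,0,0.025,0],[0,0,0.015,0],[0,0,0.0123,0],[0,0,0,0],[0,0,0,0]]'
python3 d.py .544 -.147 .1165 .052
python3 - <<'E'
from rig import robot
from h import *
import pickle
c=robot.camera("wrist");s=robot.camera("scene")
o=robot.get_obs();p=proj(s,o["position"]).astype(int);print(p)
I=c["img"][150:400,200:450,::-1];x0,y0=p-50
S=s["img"][y0:y0+100,x0:x0+100,::-1];print(x0,y0)
cv2.imwrite("pics/g4.png",np.hstack([cv2.resize(I,(400,400)),cv2.resize(S,(400,400),interpolation=cv2.INTER_CUBIC)]))
E
```

```text
time: 8.2
position: [0.4994, -0.1434, 0.115]
tool_rot: [1.0, 0.028, -0.001, -0.001]
ft_force: [0.1, -0.1, -0.9]
grip_width: 0.0118
grip_force: 25.0
pos [ 0.4994 -0.1434  0.115 ] yaw 0.056 tilt [-0.002  0.001 -1.   ] q6 1.02 F [ 0.12 -0.12 -0.9 ]
go [ 0.0444  0.0061 -0.0016] turn 0.004
[349 166]
299 116
```

View pics/g4.png

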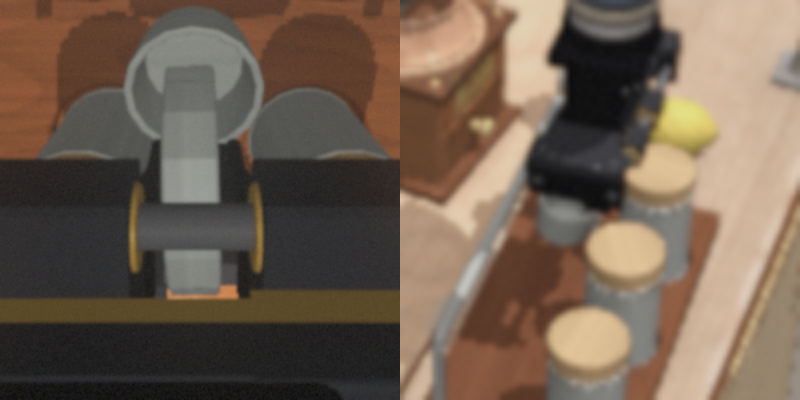

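The scoop sits in the gap between caddies, clear of everything and unchanged in the grip. I'll advance under the tip.

```bash
python3 nudge.py '[[0.012,0.001,-0.0015,0],[0.012,0.001,0,0],[0.012,0.001,0,0],[0.0085,0.001,0,0],[0,0,0,0],[0,0,0,0]]'
python3 d.py .544 -.147 .078 .055; python3 nudge.py '[[0,0,0.008,0],[0,0,0.01,0],[0,0,0.008,0],[0,0,0.006,0],[0,0,0,0],[0,0,0,0]]'; python3 d.py .544 -.147 .077 .055
```

```text
time: 8.8
position: [0.5442, -0.146, 0.1182]
tool_rot: [1.0, 0.028, 0.0, 0.0]
ft_force: [-0.7, -1.1, -0.5]
grip_width: 0.0116
grip_force: 25.0
pos [ 0.5442 -0.146   0.1182] yaw 0.055 tilt [ 0.001 -0.    -1.   ] q6 1.06 F [-0.69 -1.14 -0.55]
go [-0.0003  0.001   0.0402] turn 0.0
time: 9.3
position: [0.5432, -0.1458, 0.0847]
tool_rot: [1.0, 0.027, -0.001, -0.0]
ft_force: [0.2, -0.2, -0.1]
grip_width: 0.0114
grip_force: 25.0
pos [ 0.5432 -0.1458  0.0847] yaw 0.055 tilt [-0.002  0.001 -1.   ] q6 1.06 F [ 0.17 -0.25 -0.05]
go [0.0007 0.0013 0.0077] turn -0.0
```

```bash
python3 nudge.py '[[0,0,0.003,0],[0,0,0.003,0],[0,0,0.002,0],[0,0,0,0],[0,0,0,0]]'; python3 d.py;  python3 nudge.py '[[0,0,0,0],[0,0,0,0],[0,0,0,0],[0,0,0,0],[0,0,0,0],[0,0,0,0]]' 0.035
python3 - <<'E'
from rig import robot
from h import *
c=robot.camera("wrist");s=robot.camera("scene")
o=robot.get_obs();p=proj(s,o["position"]).astype(int)
I=c["img"][150:400,200:450,::-1];x0,y0=p-50
S=s["img"][y0:y0+100,x0:x0+100,::-1];print(x0,y0)
cv2.imwrite("pics/g5.png",np.hstack([cv2.resize(I,(400,400)),cv2.resize(S,(400,400),interpolation=cv2.INTER_CUBIC)]))
E
```

```text
time: 9.72
position: [0.5439, -0.146, 0.0776]
tool_rot: [1.0, 0.027, -0.0, -0.0]
ft_force: [-0.2, 0.0, -0.8]
grip_width: 0.0115
grip_force: 25.0
pos [ 0.5439 -0.146   0.0776] yaw 0.055 tilt [-0.  0. -1.] q6 1.06 F [-0.19  0.04 -0.75]
time: 10.22
position: [0.5439, -0.146, 0.0777]
tool_rot: [1.0, 0.027, 0.0, 0.0]
ft_force: [0.1, -0.0, -0.3]
grip_width: 0.0339
grip_force: 0.0
286 122
```

View pics/g5.png

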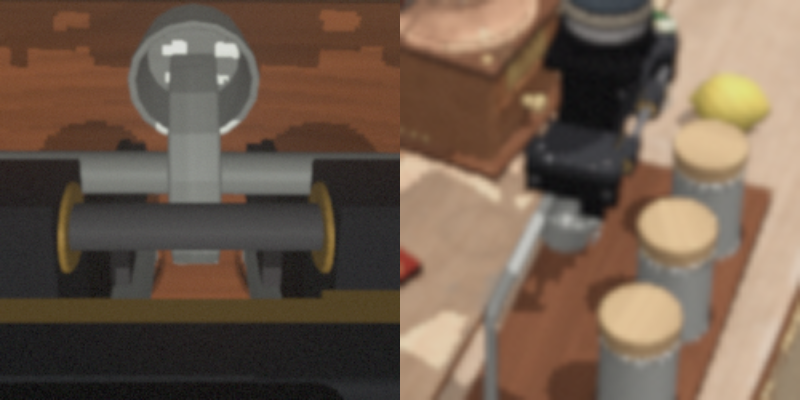

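The scoop hangs on the rail: in the wrist view the rail, at y≈175, passes under the crook at (195,170), and the fingers are open and clear. I'll retreat upwards and go to the left caddy.

```bash
cat > f.py <<'E'
from rig import robot
import numpy as np
a=[]
for _ in range(10):
    robot.camera("wrist"); o=robot.get_obs(); a.append(np.r_[o["ft_force"],o["joint_torque"][1:3]])
a=np.array(a);print("mean",a.mean(0).round(2),"sd",a.std(0).round(2),"grip",o["grip_width"],o["grip_force"],"pos",o["position"].round(4),"t",o["time"])
E
python3 nudge.py '[[0,0,-0.01,0],[0,0,-0.03,0],[0,0,-0.04,0],[0,0,-0.04,0],[0,0,-0.03,0],[-0.0127,-0.0259,0,0],[-0.0127,-0.0259,0,0],[-0.0127,-0.0259,0,0],[-0.0127,-0.0259,0,0],[-0.0127,-0.0259,0,0],[-0.0127,-0.0259,0,0],[0,0,0,0],[0,0,0,0],[0,0,0,0]]' 0.087; python3 f.py; python3 d.py .4595 .005 .076 .055
```

```text
time: 11.48
position: [0.4601, 0.0047, 0.2284]
tool_rot: [1.0, 0.028, 0.001, 0.0]
ft_force: [-0.1, -0.0, -0.9]
grip_width: 0.0867
grip_force: 0.0
mean [  0.11  -0.1    0.07 -30.75 -15.23] sd [0.33 0.7  0.37 0.12 0.1 ] grip 0.08716119130005755 0.0 pos [0.4593 0.0047 0.2275] t 11.9833
pos [0.4593 0.0047 0.2275] yaw 0.054 tilt [-0.  0. -1.] q6 1.28 F [-0.41 -0.36 -0.24]
go [ 0.0002 -0.0002  0.1515] turn -0.001
```

```bash
python3 nudge.py '[[0,0,0.03,0],[0,0,0.035,0],[0,0,0.035,0],[0,0,0.025,0],[0,0,0.015,0],[0,0,0.0115,0],[0,0,0,0],[0,0,0,0]]' 0.087; python3 nudge.py '[[0,0,0,0],[0,0,0,0],[0,0,0,0],[0,0,0,0],[0,0,0,0],[0,0,0,0],[0,0,0,0]]' 0.03 40;python3 d.py
```

```text
time: 12.65
position: [0.4591, 0.005, 0.0757]
tool_rot: [1.0, 0.027, -0.001, -0.0]
ft_force: [0.3, -0.4, 0.3]
grip_width: 0.0873
grip_force: 0.0
time: 13.23
position: [0.4597, 0.0049, 0.0767]
tool_rot: [1.0, 0.027, 0.001, 0.0]
ft_force: [-1.6, -1.3, 5.5]
grip_width: 0.0612
grip_force: 40.0
pos [0.4597 0.0049 0.0767] yaw 0.055 tilt [ 0.001 -0.    -1.   ] q6 1.28 F [-1.55 -1.32  5.52]
```

```bash
python3 nudge.py '[[0,0,-0.005,0],[0,0,-0.01,0],[0,0,-0.015,0],[0,0,-0.02,0],[0,0,-0.01,0],[0,0,0,0],[0,0,0,0],[0,0,0,0]]'; python3 f.py
```

```text
time: 13.9
position: [0.4586, 0.0052, 0.1356]
tool_rot: [1.0, 0.027, -0.001, -0.0]
ft_force: [-0.8, 0.1, -1.7]
grip_width: 0.0613
grip_force: 40.0
mean [ 2.300e-01  2.000e-02 -1.220e+00 -3.413e+01 -1.082e+01] sd [0.28 0.26 0.46 0.15 0.04] grip 0.061140546010478726 39.99929929152131 pos [0.4592 0.005  0.136 ] t 14.4
```

Left caddy: about 1.25 N. Setting it back down.

```bash
python3 nudge.py '[[0,0,0.015,0],[0,0,0.02,0],[0,0,0.012,0],[0,0,0.006,0],[0,0,0.003,0],[0,0,0.002,0],[0,0,0.0015,0],[0,0,0,0],[0,0,0,0]]'; python3 d.py .4655 -.098 .16 .055
```

```text
time: 15.15
position: [0.4597, 0.005, 0.0771]
tool_rot: [1.0, 0.027, 0.001, 0.0]
ft_force: [-0.4, -0.1, -1.0]
grip_width: 0.0612
grip_force: 40.0
pos [0.4597 0.005  0.0771] yaw 0.055 tilt [ 0.001 -0.    -1.   ] q6 1.28 F [-0.36 -0.12 -0.98]
go [ 0.0003  0.1031 -0.0829] turn -0.0
```

Force still shows the caddy's weight, so it is not quite on the floor. I'll lower a little more until contact.

```bash
python3 nudge.py '[[0,0,0.0005,0],[0,0,0.0005,0],[0,0,0,0],[0,0,0,0]]'; python3 d.py;python3 nudge.py '[[0,0,0.0005,0],[0,0,0.0005,0],[0,0,0,0],[0,0,0,0]]'; python3 d.py
```

```text
time: 15.48
position: [0.4597, 0.0049, 0.0767]
tool_rot: [1.0, 0.027, 0.001, 0.0]
ft_force: [-1.6, -1.0, 6.3]
grip_width: 0.061
grip_force: 40.0
pos [0.4597 0.0049 0.0767] yaw 0.055 tilt [ 0.002 -0.    -1.   ] q6 1.28 F [-1.62 -1.01  6.28]
time: 15.82
position: [0.4598, 0.0049, 0.0767]
tool_rot: [1.0, 0.027, 0.001, 0.0]
ft_force: [-3.1, -0.7, 16.1]
grip_width: 0.0614
grip_force: 40.0
pos [0.4598 0.0049 0.0767] yaw 0.055 tilt [ 0.002 -0.001 -1.   ] q6 1.28 F [-3.1  -0.74 16.08]
```

Seated. Release and go to the middle caddy.

```bash
python3 nudge.py '[[0,0,-0.001,0],[0,0,0,0],[0,0,0,0],[0,0,0,0],[0,0,0,0],[0,0,-0.01,0],[0,0,-0.03,0],[0,0,-0.03,0],[0,0,-0.025,0],[0,0.035,0,0],[0,0.035,0,0],[0,0.033,0,0],[0,0,0,0],[0,0,0,0]]' 0.087; python3 d.py .466 -.098 .0765 .055
```

```text
time: 16.98
position: [0.465, -0.0993, 0.1704]
tool_rot: [1.0, 0.026, -0.0, -0.0]
ft_force: [-0.1, -0.2, -0.2]
grip_width: 0.087
grip_force: 0.0
pos [ 0.465  -0.0993  0.1704] yaw 0.051 tilt [-0.  0. -1.] q6 1.07 F [-0.06 -0.21 -0.2 ]
go [ 0.001  -0.0012  0.0939] turn -0.004
```

```bash
python3 nudge.py '[[0,0,0.025,0],[0,0,0.03,0],[0,0,0.02,0],[0,0,0.01,0],[0,0,0.007,0],[0,0,0,0],[0,0,0,0]]' 0.087; python3 d.py .466 -.098 .0765 .055
```

```text
time: 17.57
position: [0.4647, -0.097, 0.0785]
tool_rot: [1.0, 0.028, -0.0, -0.0]
ft_force: [0.5, -0.7, -1.1]
grip_width: 0.0872
grip_force: 0.0
pos [ 0.4647 -0.097   0.0785] yaw 0.056 tilt [-0.001  0.001 -1.   ] q6 1.07 F [ 0.51 -0.67 -1.05]
go [0.0012 0.0011 0.002 ] turn 0.001
```

```bash
python3 nudge.py '[[0,0,0,0],[0,0,0,0],[0,0,0,0],[0,0,0,0],[0,0,0,0],[0,0,0,0],[0,0,0,0]]' 0.03 40;python3 d.py; python3 nudge.py '[[0,0,-0.005,0],[0,0,-0.01,0],[0,0,-0.015,0],[0,0,-0.02,0],[0,0,-0.01,0],[0,0,0,0],[0,0,0,0],[0,0,0,0]]'; python3 f.py
```

```text
time: 18.15
position: [0.4656, -0.0986, 0.0792]
tool_rot: [1.0, 0.027, 0.001, 0.001]
ft_force: [-0.6, -2.8, 4.4]
grip_width: 0.0614
grip_force: 39.9
pos [ 0.4656 -0.0986  0.0792] yaw 0.055 tilt [ 0.002 -0.001 -1.   ] q6 1.07 F [-0.64 -2.8   4.42]
time: 18.82
position: [0.4637, -0.0971, 0.1377]
tool_rot: [1.0, 0.027, -0.001, -0.001]
ft_force: [-0.8, -0.1, -4.6]
grip_width: 0.0614
grip_force: 39.9
mean [  0.06   0.2   -4.89 -36.74 -12.01] sd [0.57 0.49 0.59 0.15 0.05] grip 0.061233935587168636 39.90675589518105 pos [ 0.4649 -0.0978  0.1385] t 19.3167
```

Middle caddy: about 4.9 N. Setting it down gently.

```bash
python3 nudge.py '[[0,0,0.015,0],[0,0,0.02,0],[0,0,0.012,0],[0,0,0.006,0],[0,0,0.003,0],[0,0,0.002,0],[0,0,0.001,0],[0,0,0,0],[0,0,0,0]]'; python3 d.py; python3 nudge.py '[[0,0,0.0005,0],[0,0,0.0005,0],[0,0,0,0],[0,0,0,0]]'; python3 d.py
```

```text
time: 20.07
position: [0.4653, -0.098, 0.0802]
tool_rot: [1.0, 0.027, 0.001, 0.0]
ft_force: [0.4, 0.8, -5.1]
grip_width: 0.0613
grip_force: 39.9
pos [ 0.4653 -0.098   0.0802] yaw 0.055 tilt [ 0.001 -0.001 -1.   ] q6 1.07 F [ 0.37  0.84 -5.12]
time: 20.4
position: [0.4653, -0.098, 0.0792]
tool_rot: [1.0, 0.027, 0.001, 0.0]
ft_force: [-1.4, 0.5, 1.3]
grip_width: 0.0614
grip_force: 39.9
pos [ 0.4653 -0.098   0.0792] yaw 0.055 tilt [ 0.001 -0.    -1.   ] q6 1.07 F [-1.35  0.47  1.31]
```

```bash
python3 nudge.py '[[0,0,0.0005,0],[0,0,0,0]]'; python3 d.py; python3 nudge.py '[[0,0,0,0],[0,0,0,0],[0,0,0,0],[0,0,0,0],[0,0,0,0],[0,0,-0.01,0],[0,0,-0.03,0],[0,0,-0.03,0],[0,0,-0.025,0],[0,0.035,0,0],[0,0.035,0,0],[0,0.034,0,0],[0,0,0,0],[0,0,0,0]]' 0.087; python3 d.py .471 -.2025 .079 .055
```

```text
time: 20.57
position: [0.4654, -0.0981, 0.0791]
tool_rot: [1.0, 0.027, 0.001, 0.0]
ft_force: [-0.8, -0.8, 6.9]
grip_width: 0.0613
grip_force: 39.9
pos [ 0.4654 -0.0981  0.0791] yaw 0.055 tilt [ 0.001 -0.001 -1.   ] q6 1.07 F [-0.75 -0.84  6.87]
time: 21.73
position: [0.4707, -0.2034, 0.173]
tool_rot: [1.0, 0.026, 0.0, 0.0]
ft_force: [-0.6, 0.8, 0.5]
grip_width: 0.087
grip_force: 0.0
pos [ 0.4707 -0.2034  0.173 ] yaw 0.052 tilt [ 0. -0. -1.] q6 0.89 F [-0.58  0.77  0.47]
go [ 0.0003 -0.0009  0.094 ] turn -0.003
```

```bash
python3 nudge.py '[[0,0,0.025,0],[0,0,0.03,0],[0,0,0.02,0],[0,0,0.01,0],[0,0,0.007,0],[0,0,0,0],[0,0,0,0]]' 0.087; python3 d.py .471 -.2025 .079 .055
```

```text
time: 22.32
position: [0.4709, -0.2014, 0.0815]
tool_rot: [1.0, 0.028, 0.0, 0.0]
ft_force: [0.6, 0.3, -0.2]
grip_width: 0.0869
grip_force: 0.0
pos [ 0.4709 -0.2014  0.0815] yaw 0.055 tilt [ 0. -0. -1.] q6 0.89 F [ 0.62  0.34 -0.2 ]
go [0.     0.0011 0.0025] turn 0.0
```

```bash
python3 nudge.py '[[0,0.001,0.0025,0],[0,0,0,0],[0,0,0,0],[0,0,0,0],[0,0,0,0],[0,0,0,0],[0,0,0,0]]' 0.03 40;python3 d.py; python3 nudge.py '[[0,0,-0.005,0],[0,0,-0.01,0],[0,0,-0.015,0],[0,0,-0.02,0],[0,0,-0.01,0],[0,0,0,0],[0,0,0,0],[0,0,0,0]]'; python3 f.py
```

```text
time: 22.9
position: [0.4712, -0.2033, 0.0791]
tool_rot: [1.0, 0.027, 0.001, 0.001]
ft_force: [-0.1, -1.2, 3.4]
grip_width: 0.0608
grip_force: 39.9
pos [ 0.4712 -0.2033  0.0791] yaw 0.055 tilt [ 0.001 -0.001 -1.   ] q6 0.89 F [-0.06 -1.22  3.38]
time: 23.57
position: [0.47, -0.2021, 0.1381]
tool_rot: [1.0, 0.027, -0.001, -0.001]
ft_force: [0.3, -0.4, -3.4]
grip_width: 0.0613
grip_force: 39.9
mean [-4.000e-02 -1.000e-02 -2.370e+00 -3.866e+01 -1.264e+01] sd [0.43 0.57 0.43 0.17 0.06] grip 0.0612116451027007 39.88744357600808 pos [ 0.4706 -0.2026  0.1384] t 24.0667
```

Right caddy: about 2.4 N, so the middle one is the heaviest. Setting the right one down.

```bash
python3 nudge.py '[[0,0,0.015,0],[0,0,0.02,0],[0,0,0.012,0],[0,0,0.006,0],[0,0,0.003,0],[0,0,0.002,0],[0,0,0.001,0],[0,0,0,0],[0,0,0,0]]'; python3 d.py; python3 nudge.py '[[0,0,0.0005,0],[0,0,0.0005,0],[0,0,0,0],[0,0,0,0]]'; python3 d.py
```

```text
time: 24.82
position: [0.4711, -0.2029, 0.0802]
tool_rot: [1.0, 0.027, 0.001, 0.0]
ft_force: [-0.2, -0.0, -2.8]
grip_width: 0.0615
grip_force: 39.9
pos [ 0.4711 -0.2029  0.0802] yaw 0.055 tilt [ 0.001 -0.001 -1.   ] q6 0.89 F [-0.2  -0.01 -2.81]
time: 25.15
position: [0.471, -0.2029, 0.0791]
tool_rot: [1.0, 0.027, 0.0, 0.0]
ft_force: [-0.9, -0.6, 1.6]
grip_width: 0.0613
grip_force: 39.9
pos [ 0.471  -0.2029  0.0791] yaw 0.055 tilt [ 0.001 -0.001 -1.   ] q6 0.89 F [-0.89 -0.55  1.55]
```

```bash
python3 nudge.py '[[0,0,0.0005,0],[0,0,0,0]]'; python3 nudge.py '[[0,0,0,0],[0,0,0,0],[0,0,0,0],[0,0,0,0],[0,0,0,0],[0,0,-0.01,0],[0,0,-0.03,0],[0,0,-0.03,0],[0,0,-0.025,0],[0,-0.035,0,0],[0,-0.035,0,0],[0,-0.034,0,0],[0,0,0,0],[0,0,0,0]]' 0.087; python3 d.py .466 -.0982 .079 .055
```

```text
time: 25.32
position: [0.4711, -0.2029, 0.0791]
tool_rot: [1.0, 0.027, 0.001, 0.0]
ft_force: [-0.3, -0.3, 5.1]
grip_width: 0.0613
grip_force: 39.9
time: 26.48
position: [0.4645, -0.0971, 0.1738]
tool_rot: [1.0, 0.029, 0.0, 0.0]
ft_force: [0.3, -0.2, 0.2]
grip_width: 0.087
grip_force: 0.0
pos [ 0.4645 -0.0971  0.1738] yaw 0.058 tilt [ 0. -0. -1.] q6 1.07 F [ 0.25 -0.16  0.19]
go [0.0014 0.0011 0.0948] turn 0.003
```

```bash
python3 nudge.py '[[0,0,0.025,0],[0,0,0.03,0],[0,0,0.02,0],[0,0,0.01,0],[0,0,0.007,0],[0,0,0,0],[0,0,0,0]]' 0.087; python3 d.py .466 -.0982 .079 .055
```

```text
time: 27.07
position: [0.4655, -0.0997, 0.0813]
tool_rot: [1.0, 0.027, 0.0, 0.0]
ft_force: [0.2, -0.4, 0.2]
grip_width: 0.0871
grip_force: 0.0
pos [ 0.4655 -0.0997  0.0813] yaw 0.054 tilt [ 0.001 -0.    -1.   ] q6 1.07 F [ 0.19 -0.37  0.15]
go [ 0.0006 -0.0015  0.0023] turn -0.001
```

```bash
python3 nudge.py '[[0,-0.001,0.002,0],[0,0,0,0],[0,0,0,0],[0,0,0,0],[0,0,0,0],[0,0,0,0],[0,0,0,0]]' 0.03 45; python3 nudge.py '[[0,0,-0.005,0],[0,0,-0.01,0],[0,0,-0.02,0],[0,0,-0.025,0],[0,0,-0.025,0],[0,0,-0.025,0],[0,0,-0.025,0],[0,0,-0.015,0],[0,0,-0.008,0],[0,0,0,0],[0,0,0,0],[0,0,0,0],[0,0,0,0]]'; python3 f.py
python3 - <<'E'
from rig import robot
from h import *
s=robot.camera("scene");c=robot.camera("wrist")
S=s["img"][115:265,275:425,::-1]
cv2.imwrite("pics/g6.png",np.hstack([cv2.resize(S,(400,400),interpolation=cv2.INTER_CUBIC),cv2.resize(c["img"][:250,200:450,::-1],(400,400))]))
E
```

```text
time: 27.65
position: [0.4654, -0.0982, 0.0796]
tool_rot: [1.0, 0.028, 0.001, 0.0]
ft_force: [-0.9, -1.6, 4.2]
grip_width: 0.0613
grip_force: 45.0
time: 28.73
position: [0.4638, -0.0973, 0.2356]
tool_rot: [1.0, 0.027, -0.002, -0.001]
ft_force: [-1.0, 1.2, -5.0]
grip_width: 0.0612
grip_force: 45.0
mean [  0.29   0.2   -4.62 -33.82 -17.16] sd [0.54 0.38 0.65 0.09 0.03] grip 0.06135786557739758 44.97397803585045 pos [ 0.4649 -0.0978  0.2371] t 29.2333
```

View pics/g6.png

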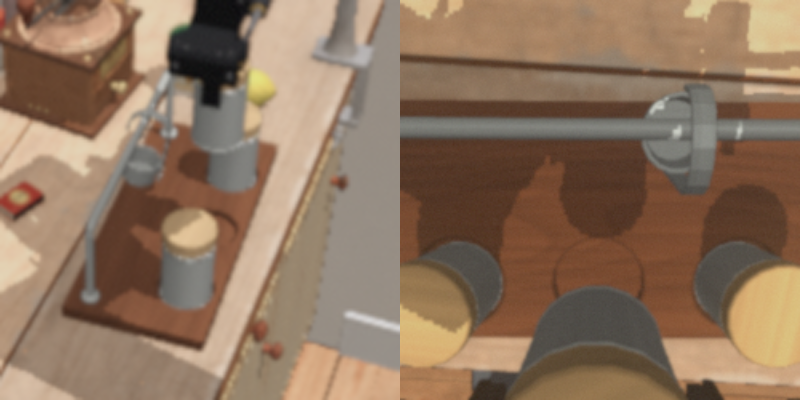

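The left view shows the scoop hanging on the rail at (140,150), the left caddy in its well at (190,260) and the right one at (232,150). The middle caddy is held up, upright, with its foot near z 0.166, above the lids at 0.116. Handing in.

```bash
python3 -c "
from rig import robot
print(robot.hand_in())"
```

```text
the job is handed in; nothing more can be done
None
```

The scoop hangs on the rail, released. I hefted the caddies left to right at about 1.3, 4.9 and 2.4 N, so the middle one is heaviest and is held up upright above the other two. The job is handed in; my first try at hanging the scoop came down on top of the rail and pushed it about 11 mm up in the grip before I re-approached from the front.

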